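Refit the purge knob on the juice filler's D-shaped stem and hold it down

TASK

The black pointer knob has come off the filler's control box: pick it up, turn it so that the flat in its bore matches the flat on the brass stem, and push it fully home on the stem. Then press the knob all the way down against the stem's spring to purge the line and finish while still holding it pressed down; do not let go. Leave the other things on the bench where they are.

Things in the scene. Friction and masses are not known exactly. Their poses are not given: they have to be found in the camera images.
- knob: Loose black plastic pointer knob, 50 to 100 g, standing bore down. 12-sided skirt 50 mm across, 20 mm high; on it an upright bar-shaped wing, 20 to 50 mm above the underside, ending in a pointed nose 36 mm from the axis (thin white line on top). Origin: centre of the underside, on the bore axis; z up, +x towards the nose. Bore: see knob_bore; wing: see knob_wing.
- knob_bore (a point): Mouth centre of the D-shaped blind bore in the knob's underside (same point and axes as knob). Bore 22.4 mm in diameter, 17 mm deep, with its flat on the nose side (+x), 5.2 mm from the axis.
- knob_wing (a point): Point on the knob's axis 38 mm above its underside, in the wing: the place to grip. The wing is 20 mm thick along the knob's y, with parallel sides from 25 mm behind the axis (-x) to 12 mm ahead of it (+x), then tapers to the nose.
- stem: Upright brass D stem on the control box, 34 mm proud of its lid, 20 mm in diameter with one flat 4 mm from the axis; tip edge bevelled 2 mm. Origin: centre of the tip face; z up, +x points out of the flat, the way the fitted knob's nose points. Turns only stiffly (0.35 N m). Fully home, the bore's end rests on the tip: the knob's underside is 17 mm below the tip.
- plunger (a joint): How far the stem is pressed down into the box: 0 = up (as at the start), 0.010 m = fully down. A spring lifts it: 4 N to start it moving, 14 N fully down.
- panel: The fixed grey control box on the bench, 150 (x) by 190 (y) by 60 mm high, with three low buttons (10 mm high) along its +x side and cable glands on the +x face. Origin: centre of its underside. The stem is at x = -25 mm, y = 0 in its frame; a 4 mm high collar of 34 mm diameter surrounds the stem.
- spool: Bystander: a round black plastic spool without pointer, 40 mm in diameter, 34 mm high; origin at the centre of its underside.
- tap_a: Bystander: white bag tap, about 46 mm long, 34 mm wide and 29 mm high; origin under its centre.
- tap_b: Bystander: a second such tap beyond the control box.
- tape: Bystander: roll of tape lying flat, 90 mm in diameter, 25 mm high; origin at the centre of its underside.
- screwdriver: Bystander: screwdriver lying on the bench to the left of the control box, about 200 mm long; its handle lies towards -x of its own frame.
- jug: Bystander: grey plastic mug-shaped jug, 90 mm in diameter, 110 mm high; origin at the centre of its underside.
Things that resemble listed ones, but are neither listed nor needed, are in the scene too. Leave any purple or red look-alike of the knob alone.

How it is judged (in metres and radians):
On the way, in this order (a step that is already met when the one before it is completed fails the run):
1. the knob is lifted off the bench in the gripper (height (world z) of knob above 0.03 m and contact force between the fingers and knob above 1 N), for 0.2 s.
2. the knob is fully home on the stem, flat to flat (z of knob in the frame of stem between -0.0195 and -0.015 m and horizontal distance between knob and stem below 0.004 m and angle between the z axis of knob and the z axis of stem, either way round below 0.12 rad and angle between the x axis of knob and the x axis of stem, either way round below 0.3 rad), for 0.1 s.
At the end, for the whole second after the job is handed in: The knob is fully home on the stem (underside 15 to 19.5 mm below the tip, axes within 4 mm and 0.12 rad, flats matched within 0.3 rad), the stem is pressed down at least 7.5 of its 10 mm by the knob (over 5 N), and the robot is still in contact with the knob (over 3 N), all through the last second (all of step 2 and value of joint plunger above 0.0075 m and contact force between knob and stem above 5 N and contact force between any of the fingers, the arm and knob above 3 N); the arm keeps its last pose, push and grip.
It fails at once if a bystander is shifted by more than 30 mm (distance of any of spool, tap_a, tap_b, tape, screwdriver, jug from where it was at the start of the episode above 0.03 m).
It also fails if it takes over 40 s, if anything falls off the work surface, if the arm or the gripper's body presses on something with over 40 N, if the wrist force passes 120 N, or if a joint passes its speed limit or range.

ROBOT

A 6-joint arm with a two-finger parallel gripper is mounted at the origin on the work surface. World frame = base frame: x ahead of the robot, y to its left, z up, the work surface at z = 0. Lengths are in mm, angles in rad, forces in N, time in s.
With the tool pointing down it reaches from about 250 to 800 mm from the base axis. Payload 3.9 kg.
Tool frame: the origin (TCP) lies between the finger pads; the fingertips stand 17 mm ahead of it and the grasp point (between the pads) lies 2 mm behind it; z points along the fingers, y is the line along which they close (so a half turn about z gives the same grasp; the last joint's range is limited). The gripper opens to 85 mm and grips with 20 to 120 N. Pads are 22 mm wide; open, the fingers measure 114 mm over their backs; the gripper's body (76 mm by 85 mm) begins 54 mm behind the grasp point. The pads swing forward as they close: fully open they stand 13 mm farther back than shut.
Start: joints at [1.332, 0.26, -0.138, 1.173, 0, 1.571], TCP at [124.178, 510.093, 248.304] pointing down, gripper open.
Joint ranges: [-2.78, 2.78], [-0.83, 1.72], [-1.28, 1.37], [-1.9, 2.12], [-1.57, 1.48], [-3.14, 3.14]. Speed limits (rad/s): [2.57, 2.57, 3.14, 3.14, 3.14, 3.14].

INTERFACE

Orientations are given as a unit quaternion [x, y, z, w].
In Python, from rig import bot gives the robot as it stands.
- The arm moves only by the shell command python3 -m crank 'ROWS' [OPENING] [FORCE]. ROWS is text: rows parted by semicolons, each of 6 numbers parted by spaces: the shift along the world's x, y, z in m, then the turn, a rotation vector about the world's x, y, z in degrees. A call has 1 to 10 rows; each row is the pose to reach, as a shift and turn from the pose commanded when the call began; what a row does not reach only later rows make up. A row lasts 1/12 s, in which the tool goes at most 41.7 mm and 7.16 degrees, less where a joint would pass 70% of its speed; a pose out of reach is approached as far as the arm can. A call with a gripper value outside its range is refused whole. OPENING is the opening, from -1 (shut) to 1 (fully open), set as the call begins (- or left out, the last holds). The fingers move at their own pace and stop on an object; FORCE is the grip in N (left out, the last holds). Time passes only in rows, so rows that repeat a pose let the fingers close. It gives the time, the measured TCP pose, the force, the opening and the grip force at its end, in the units of the state.
- bot.read_state(): the state, without advancing time (a new reading comes with each control period).
- bot.camera(name): name is "scene" or "top" or "wrist"; returns the picture (400x640x3 uint8, blue, green, red); there is no depth.
- bot.camera_params(name): a dict with "intrinsics" (3x3 intrinsics, pixels), "origin" and "attitude" of the camera in the world; the wrist camera has in their place "hand_eye" (4x4, takes a point from camera to tool coordinates, whose origin is the TCP and whose axes are the flange's). Camera axes: x right, y down, z forward; pixel columns grow to the right and rows downward; lengths in mm; the calibration is good to about 2 mm. A picture is of the moment at which its call begins: read the wrist's pose just before it. camera_params takes no time and is no camera call.
- bot.close_job(): hands the job in; it is judged then, once.
Trained networks look in the newest picture that a camera, given by its name, has taken for a name from the list of things; names that differ only in an ending like _2 or _b are one class to them, and where a whole thing is asked for, a point or a joint stands for the part that bears it (a point fixed in the world has none). Each returns a list of dicts, best first, with "confidence" (0 to 1); they miss things now and then, are a little off and sometimes report something else, mostly with a low value. They report only what shows in the picture. A call takes as long as a camera call. They do not tell look-alikes from the thing itself.
- bot.regions_of(camera, thing): "region" (400x640 bool, what is visible of it) and "extent" ([left, top, width, height] in pixels, round what is visible of it).
- bot.tip_of(camera, thing): "xy" ([column, row] in pixels: a listed point, or the origin of a listed thing).
The state is a dict: "time_s": time; "qpos": joint angles; "joint_vel": joint speeds; "joint_efforts": joint torques, N m; "tool_pos": TCP position; "tool_rot": TCP orientation; "contact_force": force on the tool from outside, world axes, zero at the start; "torque": the same for the moment, N m; "opening": finger opening in mm; "grip_force": force on a finger pad.
Only numpy, scipy, OpenCV 4.12 (cv2) and the standard library are available. Lean on these libraries where they do the work, as an engineer would, in place of code of your own. Each camera call takes 0.05 s, during which the arm holds its last target. There are 200 camera calls.

## Working session

There is one attempt and no reset: what is moved stays moved. The work goes in short steps, Python scripts to look and compute and a shell command to move; the robot and the scene stay as the last step left them, time stands still between calls to the robot, and variables do not carry over. Pictures are saved under pics/ and viewed, at most 10 in all, crops included, and the job is handed in when it is done.

```bash
mkdir -p pics; ls
cat > h.py <<'E'
import numpy as np,cv2
from scipy.spatial.transform import Rotation as R
from rig import bot
def cam(name,st=None):
    p=bot.camera_params(name);K=np.array(p["intrinsics"])
    if "hand_eye" in p:
        st=st or bot.read_state();T=np.eye(4);T[:3,:3]=R.from_quat(st["tool_rot"]).as_matrix();T[:3,3]=st["tool_pos"]
        T=T@np.array(p["hand_eye"]);return K,T[:3,:3],T[:3,3]
    a=np.array(p["attitude"]);M=a if a.shape==(3,3) else R.from_quat(a).as_matrix()
    return K,M,np.array(p["origin"])
def ray(c,uv,z):
    K,M,o=c;d=M@np.linalg.solve(K,[uv[0],uv[1],1]);return o+d*(z-o[2])/d[2]
def proj(c,P):
    K,M,o=c;q=K@(M.T@(np.array(P)-o));return q[:2]/q[2]
E
python3 - <<'E'
from h import *
st=bot.read_state();print(st)
for n in["scene","top"]:
    print(n,bot.camera_params(n))
    cv2.imwrite(f"pics/{n}0.png",bot.camera(n))
    c=cam(n)
    for t,z in[("knob",0),("knob_wing",38),("stem",94),("panel",0),("spool",0),("tap_a",0),("tape",0),("jug",0),("screwdriver",0)]:
        for d in bot.tip_of(n,t): print(t,np.round(d["xy"]),round(d["confidence"],2),np.round(ray(c,d["xy"],z)))
E
```

```text
pics
{'time_s': 0.0, 'qpos': array([ 1.33198425e+00,  2.60700238e-01, -1.39368086e-01,  1.17270698e+00,
        5.38953857e-06,  1.57079028e+00]), 'joint_vel': array([-0.00032348, -0.00084238, -0.00082494, -0.00359715, -0.00086593,
        0.00126279]), 'joint_efforts': array([-7.20921817e-04, -4.05677927e+01,  2.53921598e+01,  1.87910412e-02,
       -1.31919628e-04, -7.01831233e-07]), 'tool_pos': array([124.03289605, 509.47011568, 247.45674346]), 'tool_rot': array([ 1.19119441e-01,  9.92879439e-01, -9.82119689e-04, -1.20548667e-04]), 'contact_force': array([-0.78217992,  0.15035448,  0.12208753]), 'torque': array([ 0.01553224, -0.01856772,  0.00854119]), 'grip_force': 0.0, 'opening': 85.40632197122004}
scene {'intrinsics': array([[386.90849424,   0.        , 317.10261236],
       [  0.        , 386.90849424, 201.83428659],
       [  0.        ,   0.        ,   1.        ]]), 'origin': array([1138.45797217,  -28.25412354,  761.57266455]), 'attitude': array([ 0.68949014,  0.63923355, -0.23574712, -0.24577856])}
knob [246. 192.] 0.9 [ 455. -174.    0.]
knob [320. 165.] 0.83 [372.  26. 
[... 1059 characters left out ...]
 454. -169.    0.]
knob [408. 149.] 0.37 [ 735. -269.    0.]
knob_wing [378. 235.] 0.75 [ 445. -156.   38.]
knob_wing [369. 269.] 0.7 [ 339. -127.   38.]
knob_wing [381. 197.] 0.69 [ 566. -169.   38.]
knob_wing [351. 241.] 0.66 [425. -73.  38.]
knob_wing [325. 260.] 0.62 [366.  10.  38.]
stem [352. 241.] 0.51 [423. -72.  94.]
stem [278. 197.] 0.46 [557. 154.  94.]
panel [206. 192.] 0.68 [592. 402.   0.]
panel [276. 194.] 0.66 [583. 172.   0.]
spool [408. 226.] 0.46 [ 478. -260.    0.]
tap_a [380. 198.] 0.56 [ 568. -172.    0.]
tap_a [320. 148.] 0.5 [739.  26.   0.]
tape [408. 149.] 0.68 [ 734. -269.    0.]
jug [451. 248.] 0.57 [ 405. -397.    0.]
screwdriver [205. 190.] 0.66 [596. 404.   0.]
```

View pics/scene0.png

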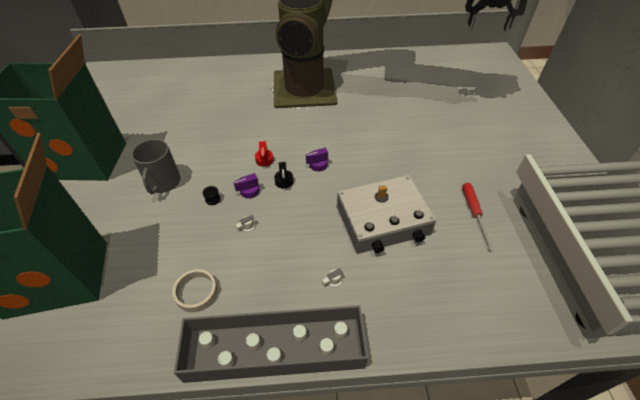

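Run:
```python
import cv2
t=cv2.imread("pics/top0.png");s=cv2.imread("pics/scene0.png")
a=cv2.resize(t[175:300,250:450],(800,500),interpolation=cv2.INTER_CUBIC)
cv2.imwrite("pics/topcrop.png",a)
b=cv2.resize(s[120:240,190:350],(800,600),interpolation=cv2.INTER_CUBIC)
cv2.imwrite("pics/scenecrop.png",b)
```

```text
(no output)
```

View pics/scenecrop.png

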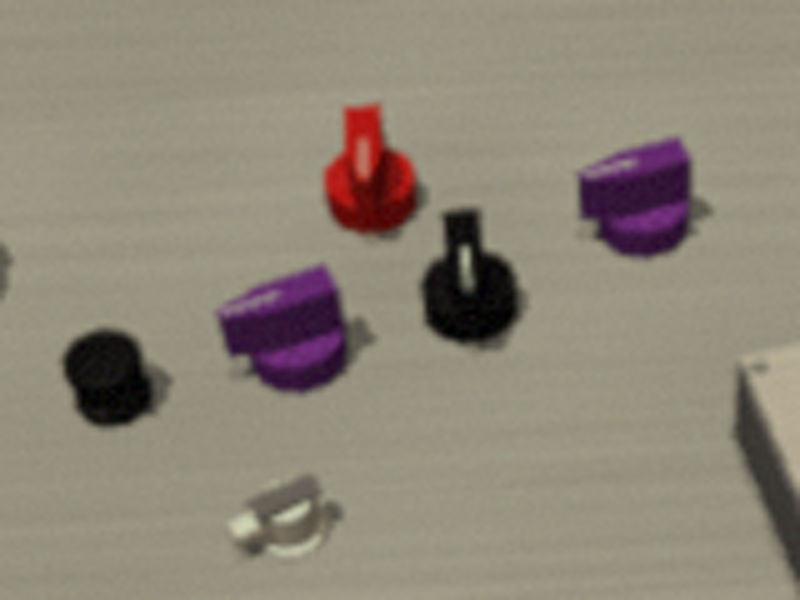

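View pics/topcrop.png

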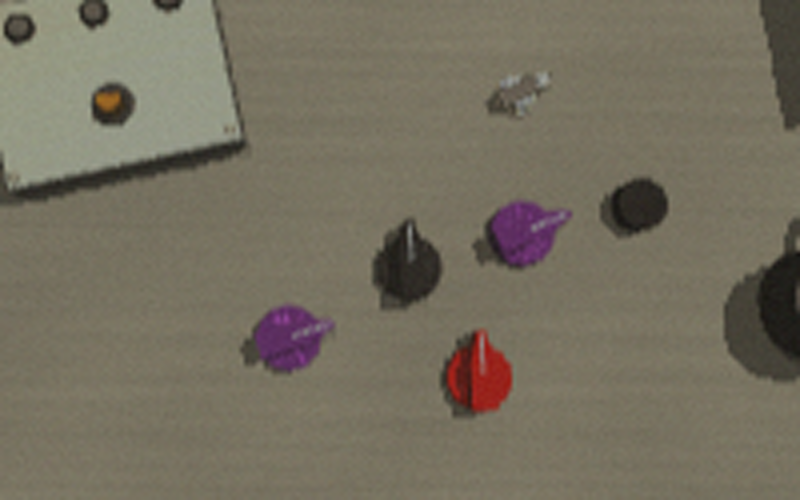

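Candidates for the knob in the scene image are purple (318,158), purple (246,184), red (264,155), black with pointer (284,177), and the round black spool (211,195). Only (284,177) is a black pointer knob with a white line, and the crops confirm it. It stands near (424,-71) with its nose roughly along +x. The stem is near (550,155). I'll look at the stem up close on the way.

```bash
python3 -c "
from rig import bot
print(bot.camera_params('wrist'))"
python3 -m crank '0.03 -0.025 0 0 0 0;0.06 -0.05 0.01 0 0 0;0.09 -0.075 0.02 0 0 0;0.12 -0.1 0.03 0 0 0;0.15 -0.125 0.04 0 0 0;0.18 -0.15 0.05 0 0 0;0.21 -0.175 0.05 0 0 0;0.24 -0.2 0.05 0 0 0;0.27 -0.225 0.05 0 0 0;0.3 -0.25 0.05 0 0 0'
python3 -m crank '0.02 -0.025 0 0 0 0;0.04 -0.05 0 0 0 0;0.06 -0.075 0 0 0 0;0.06 -0.1 0 0 0 0;0.06 -0.105 0 0 0 0;0.06 -0.105 0 0 0 0;0.06 -0.105 0 0 0 0'
python3 - <<'E'
from h import *
st=bot.read_state();c=cam("wrist",st);im=bot.camera("wrist");cv2.imwrite("pics/w1.png",im)
for t,z in[("stem",94),("panel",0)]:
    for d in bot.tip_of("wrist",t): print(t,np.round(d["xy"],1),round(d["confidence"],2),np.round(ray(c,d["xy"],z),1))
E
```

```text
{'intrinsics': array([[304.91240636,   0.        , 320.25273557],
       [  0.        , 304.91240636, 197.9074687 ],
       [  0.        ,   0.        ,   1.        ]]), 'hand_eye': array([[-5.81166258e-04, -9.45447370e-01, -3.25774359e-01,
         8.45306086e+01],
       [ 9.99999831e-01, -5.50306689e-04, -1.86878267e-04,
         1.11965575e-01],
       [-2.59224340e-06, -3.25774413e-01,  9.45447530e-01,
        -1.25467833e+02],
       [ 0.00000000e+00,  0.00000000e+00,  0.00000000e+00,
         1.00000000e+00]])}
time_s: 1.83
tool_pos: [425.5, 258.6, 298.6]
tool_rot: [0.119, 0.993, 0.0, 0.0]
contact_force: [-0.2, 1.1, 0.5]
opening: 85.7
grip_force: 0.0
time_s: 2.42
tool_pos: [484.0, 155.4, 298.4]
tool_rot: [0.119, 0.993, 0.0, -0.0]
contact_force: [0.2, -0.3, 0.6]
opening: 85.0
grip_force: 0.0
stem [336.5 228.9] 0.84 [554.6 158.2  94. ]
panel [338.4 214.6] 0.6 [575.9 161.3   0. ]
```

View pics/w1.png

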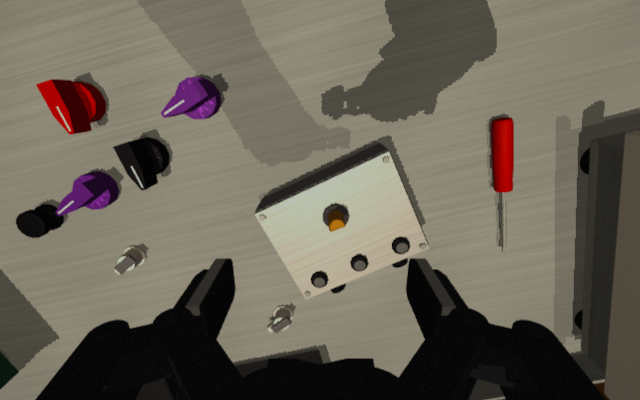

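The stem tip is at (336,227) in the wrist view, with the panel around it; I'll enlarge it to read the flat. The black knob is at (145,160).

Run:
```python
from h import *
c=cam("wrist");im=cv2.imread("pics/w1.png")
# rectify the z=94 plane around stem: 0.1 mm/px, 50mm
N=600;s=0.08;cx,cy=554,158
g=np.array([[-24,-24],[24,-24],[24,24],[-24,24]],float)
src=np.float32([proj(c,[cx+a,cy+b,94]) for a,b in g])
dst=np.float32([[(24-b)/s,(24-a)/s] for a,b in g])
M=cv2.getPerspectiveTransform(src,dst)
w=cv2.warpPerspective(im,M,(N,N),flags=cv2.INTER_CUBIC)
for i in range(0,N,125//2): w[i,:]//=2; w[:,i]//=2
cv2.imwrite("pics/stem_rect.png",w)
# knob crop
k=cv2.resize(im[120:210,100:190],(600,600),interpolation=cv2.INTER_CUBIC)
cv2.imwrite("pics/two.png",cv2.resize(np.hstack([w,k]),(800,400)))
```

```text
(no output)
```

View pics/two.png

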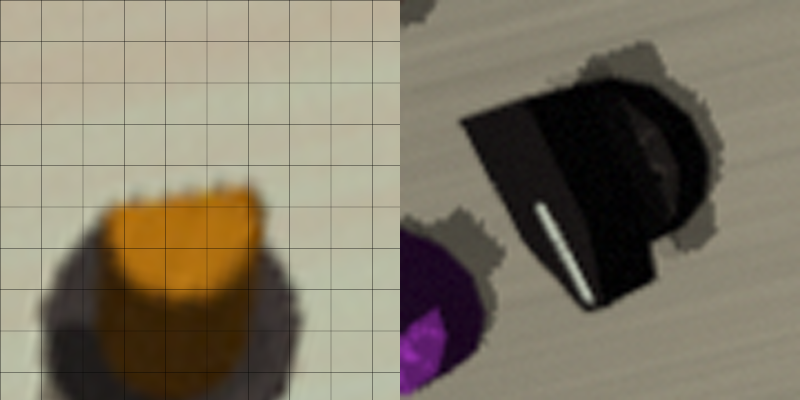

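The stem's flat faces the far side (+x) at a yaw of about 8°, with the axis near (551,159). Next I'll look at the knob from close by.

```bash
python3 -m crank '-0.015 -0.03 0 0 0 0;-0.03 -0.06 0 0 0 0;-0.045 -0.09 0 0 0 0;-0.06 -0.12 0 0 0 0;-0.075 -0.15 -0.02 0 0 0;-0.09 -0.18 -0.04 0 0 0;-0.105 -0.21 -0.06 0 0 0;-0.114 -0.225 -0.07 0 0 0;-0.114 -0.225 -0.07 0 0 0;-0.114 -0.225 -0.07 0 0 0'
python3 - <<'E'
from h import *
st=bot.read_state();print(st["tool_pos"]);c=cam("wrist",st);im=bot.camera("wrist");cv2.imwrite("pics/w2.png",im)
for t,z in[("knob",0),("knob_wing",38)]:
    for d in bot.tip_of("wrist",t): print(t,np.round(d["xy"],1),round(d["confidence"],2),np.round(ray(c,d["xy"],z),1))
for d in bot.regions_of("wrist","knob"): print(d["extent"],d["confidence"])
# rectified z=50 plane round (424,-71), 0.2 mm/px
g=np.array([[-50,-50],[50,-50],[50,50],[-50,50]],float)
src=np.float32([proj(c,[424+a,-71+b,50]) for a,b in g]);dst=np.float32([[(50-b)*6,(50-a)*6] for a,b in g])
w=cv2.warpPerspective(im,cv2.getPerspectiveTransform(src,dst),(600,600),flags=cv2.INTER_CUBIC)
w=np.uint8(255*(w/255.)**.6)
cv2.imwrite("pics/knob_rect.png",w)
E
```

```text
time_s: 3.4
tool_pos: [369.8, -69.5, 228.1]
tool_rot: [0.119, 0.993, 0.0, -0.0]
contact_force: [0.4, 0.5, -0.1]
opening: 85.6
grip_force: 0.0
[369.75380278 -69.53196127 228.13906333]
knob [398.1 151.4] 0.95 [371.8  23.6   0. ]
knob [328.5 209.9] 0.86 [423.7 -72.    0. ]
knob [262.  247.3] 0.84 [ 453.8 -167.8    0. ]
knob [526.1 272.5] 0.73 [574.2 164.6   0. ]
knob_wing [329.8 227.4] 0.97 [430.1 -73.   38. ]
knob_wing [255.2 165.5] 0.92 [ 341.7 -133.2   38. ]
knob_wing [259.7 258.8] 0.7 [ 449.8 -162.2   38. ]
knob_wing [404.4 159.2] 0.63 [372.5  20.9  38. ]
[238.4, 135.1, 47.8, 57.8] 0.97
[231.5, 226.1, 54.3, 57.4] 0.9
[308.0, 191.3, 40.6, 66.1] 0.88
[368.8, 128.2, 71.4, 50.4] 0.88
```

View pics/knob_rect.png

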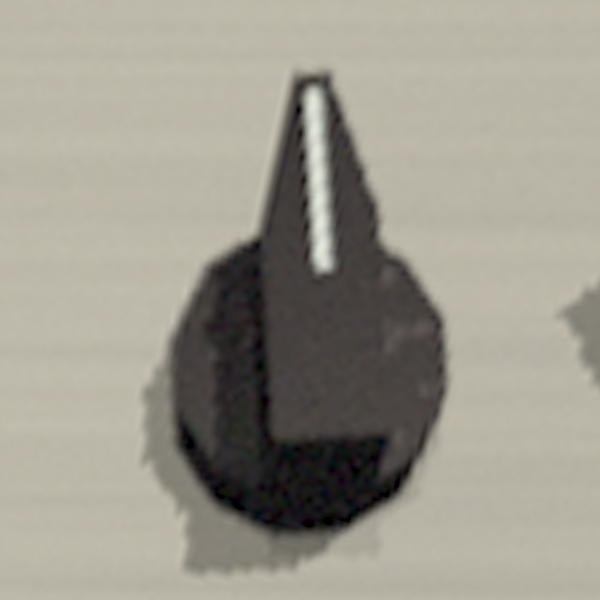

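Knob: nose at (312,75), back edge at (327,440), 61 mm long as specified. That gives the axis at (425.6,-74.3) and a yaw of 2.7°. Now grasping.

```bash
python3 -m crank '0.018 -0.002 -0.03 0 0 5.5;0.036 -0.003 -0.06 0 0 11;0.053 -0.0045 -0.09 0 0 16.4;0.053 -0.0045 -0.12 0 0 16.4;0.053 -0.0045 -0.145 0 0 16.4;0.053 -0.0045 -0.165 0 0 16.4;0.053 -0.0045 -0.178 0 0 16.4;0.053 -0.0045 -0.187 0 0 16.4;0.053 -0.0045 -0.187 0 0 16.4' 0.3 60
python3 -m crank '0 0 0 0 0 0;0 0 0 0 0 0;0 0 0 0 0 0;0 0 0 0 0 0;0 0 0 0 0 0;0 0 0 0 0 0;0 0 0 0 0 0;0 0 0 0 0 0' -1 80
```

```text
time_s: 4.35
tool_pos: [422.9, -73.3, 39.9]
tool_rot: [-0.025, 1.0, 0.0, -0.001]
contact_force: [-0.3, -0.3, 0.6]
opening: 55.6
grip_force: 0.0
time_s: 5.02
tool_pos: [424.5, -74.4, 42.5]
tool_rot: [-0.024, 1.0, 0.0, 0.002]
contact_force: [-0.6, 0.4, 6.5]
opening: 19.0
grip_force: 78.9
```

```bash
python3 -m crank '0 0 0.02 0 0 0;0 0 0.05 0 0 0;0 0 0.085 0 0 0;0.01 0.02 0.12 0 0 0;0.02 0.055 0.13 0 0 1;0.03 0.09 0.13 0 0 2;0.035 0.13 0.13 0 0 3;0.04 0.17 0.13 0 0 5.3;0.045 0.205 0.13 0 0 5.3;0.045 0.225 0.13 0 0 5.3' 
python3 -m crank '0 0 0 0 0 0;0 0 0 0 0 0;0 0 0 0 0 0'
python3 - <<'E'
from h import *
st=bot.read_state();print(st["tool_pos"],R.from_quat(st["tool_rot"]).as_matrix()[:,1]);c=cam("wrist",st);im=bot.camera("wrist");cv2.imwrite("pics/w3.png",im)
for d in bot.tip_of("wrist","stem"): print(np.round(d["xy"],1),round(d["confidence"],2),np.round(ray(c,d["xy"],94),1))
cx,cy=551,159
g=np.array([[-25,-25],[25,-25],[25,25],[-25,25]],float)
src=np.float32([proj(c,[cx+a,cy+b,94]) for a,b in g]);dst=np.float32([[(25-b)*8,(25-a)*8] for a,b in g])
w=cv2.warpPerspective(im,cv2.getPerspectiveTransform(src,dst),(400,400),flags=cv2.INTER_CUBIC)
cv2.imwrite("pics/two3.png",np.hstack([w,cv2.resize(np.uint8(255*(im[200:400,220:420]/255.)**.6),(400,400))]))
E
```

```text
time_s: 5.85
tool_pos: [469.2, 154.2, 171.7]
tool_rot: [-0.071, 0.997, 0.001, 0.001]
contact_force: [0.3, 0.2, -1.2]
opening: 18.8
grip_force: 78.4
time_s: 6.1
tool_pos: [467.7, 150.0, 171.2]
tool_rot: [-0.07, 0.998, -0.0, -0.0]
contact_force: [0.0, -0.6, -1.2]
opening: 18.6
grip_force: 78.4
[467.65774343 150.03757378 171.17121659] [-1.39504011e-01  9.90221247e-01 -7.16511330e-04]
```

View pics/two3.png

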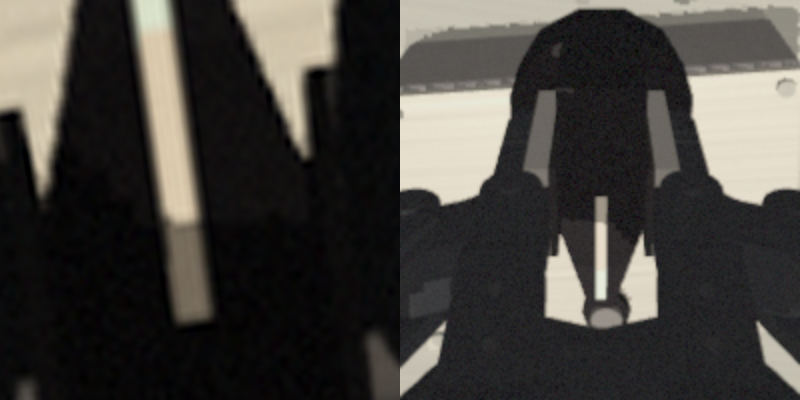

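The knob is held straight and centred (line at column 320.5) but hides the stem. I'll move past it in +x to see the stem again.

```bash
python3 -m crank '0.035 0 0.02 0 0 0;0.07 0 0.02 0 0 0;0.105 0 0.02 0 0 0;0.135 0.005 0.02 0 0 0;0.135 0.005 0.02 0 0 0;0.135 0.005 0.02 0 0 0;0.135 0.005 0.02 0 0 0'
python3 - <<'E'
from h import *
im=cv2.imread("pics/w3.png")
st=bot.read_state();print(st["tool_pos"],R.from_quat(st["tool_rot"]).as_matrix()[:,1]);c=cam("wrist",st)
for z in(179,199): print("line end rel TCP (tool at lift +20)",z,np.round(ray(c,[320.5,351.5],z)-st["tool_pos"],1))
im=bot.camera("wrist");cv2.imwrite("pics/w4.png",im)
for d in bot.tip_of("wrist","stem"): print(np.round(d["xy"],1),round(d["confidence"],2),np.round(ray(c,d["xy"],94),1))
cx,cy=551,159
g=np.array([[-25,-25],[25,-25],[25,25],[-25,25]],float)
src=np.float32([proj(c,[cx+a,cy+b,94]) for a,b in g]);dst=np.float32([[(25-b)*8,(25-a)*8] for a,b in g])
w=cv2.warpPerspective(im,cv2.getPerspectiveTransform(src,dst),(400,400),flags=cv2.INTER_CUBIC)
w[::40]//=2;w[:,::40]//=2
cv2.imwrite("pics/two4.png",np.hstack([w,cv2.resize(im,(640,400))[:,120:520]]))
E
```

```text
time_s: 6.78
tool_pos: [602.3, 154.3, 190.7]
tool_rot: [-0.069, 0.998, -0.0, -0.001]
contact_force: [-0.7, -0.2, -0.6]
opening: 18.5
grip_force: 78.3
[602.28187558 154.27952416 190.74933174] [-1.37834148e-01  9.90455287e-01 -2.67504315e-04]
line end rel TCP (tool at lift +20) 179 [ 55.7   8.  -11.7]
line end rel TCP (tool at lift +20) 199 [35.4  5.2  8.3]
[333.4 148.9] 0.73 [555.4 157.7  94. ]
```

View pics/two4.png

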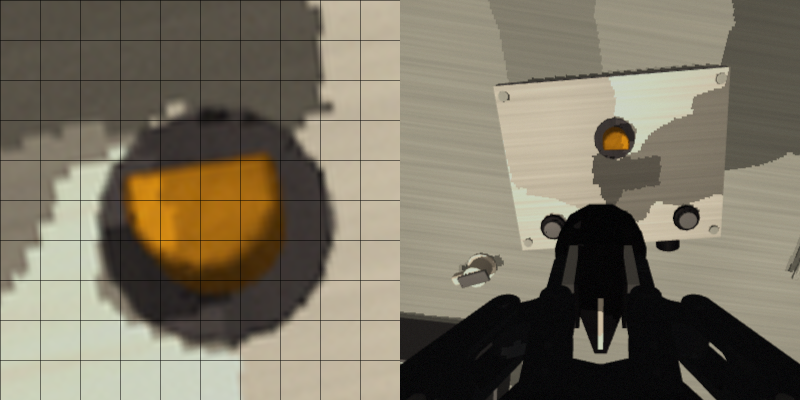

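The flat reads at 10° and the collar centre projects to the same axis, so the stem is at (551.5,158.7). The knob's axis, by its white line, is at (604.0,154.4) with yaw 7.9°. Shift needed: (-52.5,+4.3) mm with a 1.5° turn.

```bash
python3 -m crank '-0.025 0.002 0 0 0 0.7;-0.0525 0.0043 0 0 0 1.5;-0.0525 0.0043 -0.015 0 0 1.5;-0.0525 0.0043 -0.03 0 0 1.5;-0.0525 0.0043 -0.045 0 0 1.5;-0.0525 0.0043 -0.045 0 0 1.5;-0.0525 0.0043 -0.045 0 0 1.5'
python3 -m crank '0 0 -0.003 0 0 0;0 0 -0.006 0 0 0;0 0 -0.009 0 0 0;0 0 -0.012 0 0 0;0 0 -0.015 0 0 0;0 0 -0.015 0 0 0'
```

```text
time_s: 7.47
tool_pos: [549.0, 159.5, 146.2]
tool_rot: [-0.083, 0.997, -0.0, -0.001]
contact_force: [-0.6, 0.5, -0.0]
opening: 18.4
grip_force: 78.3
time_s: 7.97
tool_pos: [550.2, 159.7, 130.6]
tool_rot: [-0.083, 0.997, -0.0, -0.001]
contact_force: [-0.6, 0.4, -0.8]
opening: 18.5
grip_force: 78.5
```

```bash
python3 -m crank '0 0 -0.003 0 0 0;0 0 -0.006 0 0 0;0 0 -0.008 0 0 0;0 0 -0.010 0 0 0;0 0 -0.012 0 0 0;0 0 -0.012 0 0 0;0 0 -0.012 0 0 0;0 0 -0.012 0 0 0'
```

```text
time_s: 8.63
tool_pos: [550.6, 159.7, 119.5]
tool_rot: [-0.083, 0.997, -0.0, -0.0]
contact_force: [-1.7, -0.8, 2.1]
opening: 18.5
grip_force: 78.6
```

```bash
python3 -m crank '0 0 -0.001 0 0 0;0 0 -0.002 0 0 0;0 0 -0.003 0 0 0;0 0 -0.003 0 0 0;0 0 -0.003 0 0 0;0 0 -0.003 0 0 0'
python3 -m crank '0 0 -0.0015 0 0 0;0 0 -0.003 0 0 0;0 0 -0.004 0 0 0;0 0 -0.004 0 0 0;0 0 -0.004 0 0 0;0 0 -0.004 0 0 0'
```

```text
time_s: 9.13
tool_pos: [550.7, 159.8, 116.5]
tool_rot: [-0.083, 0.997, -0.0, 0.0]
contact_force: [-2.0, -1.8, 5.2]
opening: 18.7
grip_force: 79.0
time_s: 9.63
tool_pos: [550.6, 159.8, 113.0]
tool_rot: [-0.083, 0.997, -0.0, 0.0]
contact_force: [-4.1, -3.3, 8.4]
opening: 18.5
grip_force: 79.6
```

```bash
python3 -m crank '-0.0005 -0.0005 0 0 0 0;-0.001 -0.001 0 0 0 0;-0.001 -0.001 -0.002 0 0 0;-0.001 -0.001 -0.004 0 0 0;-0.001 -0.001 -0.006 0 0 0;-0.001 -0.001 -0.006 0 0 0;-0.001 -0.001 -0.006 0 0 0;-0.001 -0.001 -0.006 0 0 0'
```

```text
time_s: 10.3
tool_pos: [550.7, 159.7, 109.2]
tool_rot: [-0.083, 0.997, 0.001, 0.002]
contact_force: [-5.3, -1.2, 19.5]
opening: 18.5
grip_force: 81.3
```

```bash
python3 -m crank '0 0 -0.001 0 0 0;0 0 -0.001 0 0 0;0 0 -0.001 0 0 0;0 0 -0.001 0 0 0'
python3 - <<'E'
from h import *
st=bot.read_state();print(st["tool_pos"],st["contact_force"])
s=bot.camera("scene");w=bot.camera("wrist")
cv2.imwrite("pics/s5.png",s)
a=cv2.resize(s[140:260,320:440],(400,400),interpolation=cv2.INTER_CUBIC);b=cv2.resize(w,(640,400))[:,120:520]
cv2.imwrite("pics/two5.png",np.uint8(255*(np.hstack([a,b])/255.)**.6))
E
```

```text
time_s: 10.63
tool_pos: [550.7, 159.7, 109.1]
tool_rot: [-0.083, 0.997, 0.001, 0.002]
contact_force: [-7.0, -3.0, 25.1]
opening: 18.5
grip_force: 82.2
[550.72626223 159.69326636 109.14061659] [-7.00654165 -3.00503865 25.06471199]
```

View pics/two5.png

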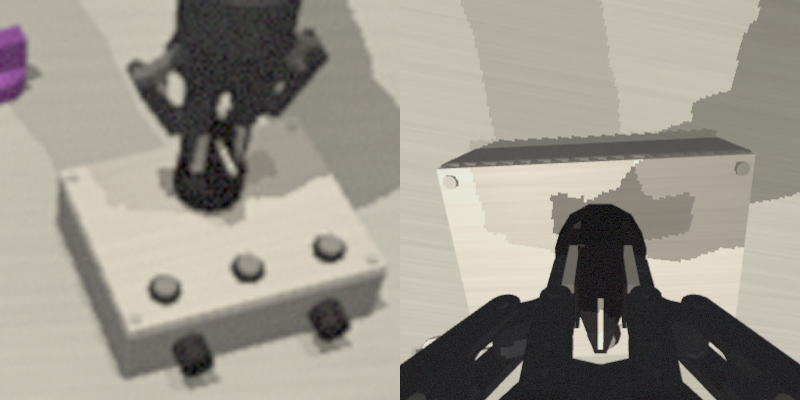

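The knob sits low on the lid and hasn't shifted in the grip. The force rose about 1 N/mm like the spring, then hit a hard stop at z = 109.1 mm, so it is fully down. Handing in.

```bash
python3 -c "
from rig import bot
print(bot.close_job())"
```

```text
the job is handed in; nothing more can be done
None
```

I fitted the black knob on the stem with the flats matched and pressed it down to a hard stop at about 25 N. I handed the job in at about 10.7 s with the gripper still holding it down; no verdict came back.

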